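# Level the counter shelf with its screw foot and hold it

## Task

The little wooden shelf slopes down towards its screw foot. Slide the blue spirit level along its brass channel, without lifting it out, until its nose goes under the red pressure plate and meets the brass collar; then take the black winged knob, push it down so that the plate presses the level firmly onto the shelf, and only then turn the knob clockwise until the bubble sits centred between its two black lines. Finish still gripping the knob and pressing, with the bubble centred, and leave the jar, the squeeze bottle, the star tip and the brush where they are.

Things in the scene. Friction and masses are not known exactly. Their poses are not given: they have to be found in the camera images.
- level: Blue spirit level, a bar 190 mm long (its y), 28 wide (its x), 34 high, about 0.25 kg, black ends, green vial in the middle of its top. Origin at its centre. It lies in a straight brass channel on the shelf, 33 mm wide, between rails 8 mm high, 6 thick, leading to the knob's collar; 70 to 110 mm to go. Grip its middle across the 28 mm, tips above the rails: that clears the knob when home.
- level_nose (a point): Middle of the lower edge of the level's nose (its -y end, the end nearer the knob), on the shelf's surface; axes as the level.
- collar (a point): Point on the shelf's surface (about 58 mm above the counter when level) on the knob's axis; shelf axes: y along the channel, away from the knob, z up. A brass collar, radius 9 mm, 34 high, stands here; the level is home when its nose touches it, 9 mm from this point. The shelf tilts about a line across it at counter height, 330 mm along +y.
- bubble (a joint): Bubble's position in the vial along the level's y, m; 0 is centred, positive away from the knob. It floats to the higher end, 0.5 m per rad of slope (22 mm at most), and settles in about 1 s. White, 16 mm long; the black lines are 23 mm apart. The knob's end starts low, the bubble 7 to 15 mm off centre, away from the knob.
- presser: Red round pressure plate under the knob, radius 28 mm, 5 thick; origin on the axis, 40 mm below its underside. Knob up, the underside is 40 mm above the shelf: the level passes with 6 mm to spare. Pushing the knob 6 mm down brings it onto the level; then a spring presses the level with 1.4 N plus 0.7 N per further mm. It turns with the knob.
- knob: Black winged knob of the screw foot. Origin on its axis, half-way up the wing, 80 mm above the shelf when up. Wing 13 mm thick (its x), 50 long (its y), 30 high, on a flange of radius 22. Pinch the 13 mm from above. Clockwise (from above) raises this end: per rad, 0.024 rad of slope, bubble 12 mm nearer the knob, knob 8 mm higher, so the hand must rise too. Needs 0.6 to 1.25 rad, 0.1 to 0.2 N m.
- spindle (a joint): How far the knob has been turned clockwise (from above), rad; 0 at the start, limits -0.4 and 1.9; it stays where it is left. Apart from this the knob can be pushed down 19 mm against a spring (1.2 N plus 0.3 N per mm, and the plate's spring once that meets the level) and springs back up if let go.
- jar_mid (a point): Ceramic cookie jar with a terracotta lid, radius 66 mm, 178 mm tall, on the counter; point on its axis 80 mm above its underside. Leave alone.
- bottle_mid (a point): Empty white squeeze bottle with red collar, radius 27 mm, 165 mm tall, standing; point on its axis 80 mm up. Leave alone.
- startip_mid (a point): Steel star tip, a cone of radius 13 mm, 36 mm tall, standing on the counter; point half-way up. Leave alone.
- brush_grip (a point): Pink silicone brush, 200 mm long, lying on the counter; point on its handle. Leave alone.
There are look-alikes about, which are no part of the job. Of the things like the level, leave any that is purple; of the rest the larger one is meant.

How it is judged (in metres and radians):
On the way, in this order (a step that is already met when the one before it is completed fails the run):
1. the level has been slid home under the pressure plate, its nose at the collar (y of level_nose in the frame of collar between 0 and 0.02 m and x of level_nose in the frame of collar between -0.008 and 0.008 m and z of level_nose in the frame of collar between -0.005 and 0.005 m), for 0.2 s.
2. the knob is pushed down so that the plate presses the level, before the bubble has been brought to the centre (contact force between presser and level above 2 N and value of joint bubble above 0.004 m), for 0.2 s.
At the end, for the whole second after the job is handed in: Level flat in its channel, nose within 20 mm of the knob's axis; bubble within 3.5 mm of centre, shelf within 0.013 rad of level; the plate presses the level with more than 2 N and the fingers still hold the knob (over 1 N of contact) (all of step 1 and value of joint bubble between -0.0035 and 0.0035 m and angle between collar's own z axis and vertical below 0.013 rad and contact force between presser and level above 2 N and contact force between the fingers and knob above 1 N); the arm keeps its last pose, push and grip.
It fails at once if the level is lifted out of its channel (z of level_nose in the frame of collar above 0.015 m).
It fails at once if a bystander is moved by more than 30 mm (distance of any of jar_mid, bottle_mid, startip_mid, brush_grip from where it was at the start of the episode above 0.03 m).
It also fails if it takes over 48 s, if anything falls off the work surface, if the arm or the gripper's body presses on something with over 40 N, if the wrist force passes 120 N, or if a joint passes its speed limit or range.

## Robot

A 6-joint arm with a two-finger parallel gripper is mounted at the origin on the work surface. World frame = base frame: x ahead of the robot, y to its left, z up, the work surface at z = 0. Lengths are in m, angles in degrees, forces in N, time in s.
With the tool pointing down it reaches from about 0.35 to 0.875 m from the base axis. Payload 4.2 kg.
Tool frame: the origin (TCP) lies where the fingers leave the gripper's body, on its centre line; the fingertips stand 70 mm ahead of it and the grasp point (between the pads) lies 51 mm ahead of it; z points along the fingers, y is the direction in which the jaws open and shut (so a half turn about z gives the same grasp; the last joint's range is limited). The gripper opens to 87 mm and grips with 3 to 60 N. Pads are 19 mm wide; open, the fingers measure 117 mm over their backs; the gripper's body (75 mm by 190 mm) begins 51 mm behind the grasp point.
Start: joints at [-60.183, 22.042, 0.453, 0, -68.411, -14.817], TCP at [0.162, -0.604, 0.292] pointing down, gripper open.
Joint ranges: [-179.83, 179.83], [-69.29, 118.12], [-61.27, 80.66], [-181.25, 117.63], [-171.15, -9.14], [-177.46, 177.46]. Speed limits (degrees/s): [159.86, 159.86, 180, 180, 180, 180].

## Interface

Orientations are given as a 3x3 rotation matrix whose columns are the frame's x, y, z axes.
In Python, from station import sense, capture, camera_model, finish_job gives the robot as it stands.
- The arm moves only by the shell command python3 -m inch 'ROWS'. ROWS is JSON, a list of rows, each an object with "hand": the closure, from 0 (fully open) to 1 (shut); "slide": the shift along the world's x, y, z in cm, a list of three; "yaw": the turn about the world's z in rad. A call has 1 to 10 rows; each row is the pose to reach, as a shift and turn from the pose commanded when the call began; what a row does not reach only later rows make up. A row lasts 1/8 s, in which the tool goes at most 62.5 mm and 10.7 degrees, less where a joint would pass 70% of its speed; a pose out of reach is approached as far as the arm can. A call with a gripper value outside its range is refused whole. The fingers move at their own pace and stop on an object; the grip force is fixed at half the most. Time passes only in rows, so rows that repeat a pose let the fingers close. It gives the time, the measured TCP pose, the force and the opening at its end, in the units of the state.
- sense(): the state, without advancing time (a new reading comes with each control period).
- capture(name): name is "scene" or "top" or "wrist"; returns the picture (384x512x3 uint8, blue, green, red); there is no depth.
- camera_model(name): a dict with "mtx" (3x3 intrinsics, pixels), "k1" (the pictures are not rectified: a ray, as slopes to the right and down, at radius r is drawn at 1 + k1 r^2 times it, then the intrinsics apply), "xyz" and "orientation" of the camera in the world; the wrist camera has in their place "tool_from_camera" (4x4, takes a point from camera to tool coordinates, whose origin is the TCP and whose axes are the flange's). Camera axes: x right, y up, looking along -z (the intrinsics and any distortion apply to the point x, -y, -z); pixel columns grow to the right and rows downward; lengths in m; the calibration is good to about 2 mm. A picture is of the moment at which its call begins: read the wrist's pose just before it. camera_model takes no time and is no camera call.
- finish_job(): hands the job in, once; it reports no verdict.
The state is a dict: "time_s": time; "joints": joint angles; "joint_velocities": joint speeds; "effort": joint torques, N m; "tcp_pos": TCP position; "ee_rot": TCP orientation; "wrist_force": force on the tool from outside, world axes, zero at the start; "moment": the same for the moment, N m; "gripper_width": opening from 0.0 (shut) to 1.0 (fully open).
Only numpy, scipy, OpenCV 4.12 (cv2) and the standard library are available. Lean on these libraries where they do the work, as an engineer would, in place of code of your own. Each camera call takes 0.05 s, during which the arm holds its last target. There are 200 camera calls.

## Working session

There is one attempt and no reset: what is moved stays moved. The work goes in short steps, Python scripts to look and compute and a shell command to move; the robot and the scene stay as the last step left them, time stands still between calls to the robot, and variables do not carry over. Pictures are saved under pics/ and viewed, about 8 in all and at most 12, crops included, and the job is handed in when it is done.

```bash
mkdir -p pics; ls
cat > h.py <<'E'
import numpy as np, cv2
from station import sense, capture, camera_model
def ray(m,uv,pose=None):
    K=np.array(m["mtx"]);p=np.linalg.inv(K)@[uv[0],uv[1],1.]
    d=p[:2]; r=d.copy()
    for _ in range(20): r=d/(1+m["k1"]*(r@r))
    v=np.array([r[0],-r[1],-1.])
    if "xyz" in m: R=np.array(m["orientation"]);o=np.array(m["xyz"])
    else:
        T=np.array(m["tool_from_camera"]);Rt=np.array(pose["ee_rot"])
        R=Rt@T[:3,:3];o=Rt@T[:3,3]+np.array(pose["tcp_pos"])
    return o,R@v
def onz(m,uv,z,pose=None):
    o,d=ray(m,uv,pose);return o+d*(z-o[2])/d[2]
E
python3 - <<'E'
from h import *
a=[capture(n) for n in("scene","top")]
for n,i in zip(("scene","top"),a): cv2.imwrite(f"pics/{n}0.png",i); print(camera_model(n))
print(sense())
print(camera_model("wrist"))
E
```

```text
pics
{'mtx': array([[409.49561563,   0.        , 249.47634483],
       [  0.        , 409.49561563, 190.30530802],
       [  0.        ,   0.        ,   1.        ]]), 'k1': -0.11920796774406392, 'xyz': array([ 1.30751035, -0.26007048,  0.84989672]), 'orientation': array([[ 0.37983252, -0.64664266,  0.6614987 ],
       [ 0.92503823,  0.26985061, -0.26736664],
       [-0.00561515,  0.71346613,  0.70066722]])}
{'mtx': array([[432.0144281 ,   0.        , 255.90280061],
       [  0.        , 432.0144281 , 196.22871779],
       [  0.        ,   0.        ,   1.        ]]), 'k1': -0.050981629868066564, 'xyz': array([0.54383236, 0.03395815, 1.55882152]), 'orientation': array([[ 0.02107818,  0.99838513, -0.05275257],
       [-0.99976066,  0.02135767,  0.00473979],
       [ 0.00585881,  0.05264004,  0.99859637]])}
{'time_s': 0.1, 'joints': array([-6.01820064e+01,  2.20872920e+01,  3.87906175e-01, -2.49774482e-02,
       -6.84113573e+01, -1.48162938e+01]), 'joint_velocities': array([-0.02776683, -0.11169843,  0.1826047 ,  0.07499131, -0.00271652,
       -0.02146607]), 'effort': array([-5.81401
[... 364 characters left out ...]
ce': array([-0.54912987, -0.06171674, -0.30359488]), 'moment': array([ 0.03555503,  0.04411069, -0.0753369 ]), 'gripper_width': 1.0035784880389076}
{'mtx': array([[274.88968711,   0.        , 253.59442487],
       [  0.        , 274.88968711, 192.99377324],
       [  0.        ,   0.        ,   1.        ]]), 'k1': -0.02396598847958735, 'tool_from_camera': array([[-3.34065656e-04,  9.62131668e-01,  2.72584927e-01,
         7.49108240e-02],
       [ 9.99999912e-01,  2.52663970e-04,  3.33729458e-04,
        -1.05777210e-03],
       [ 2.52219291e-04,  2.72585014e-01, -9.62131668e-01,
        -9.22369676e-02],
       [ 0.00000000e+00,  0.00000000e+00,  0.00000000e+00,
         1.00000000e+00]])}
```

View pics/scene0.png

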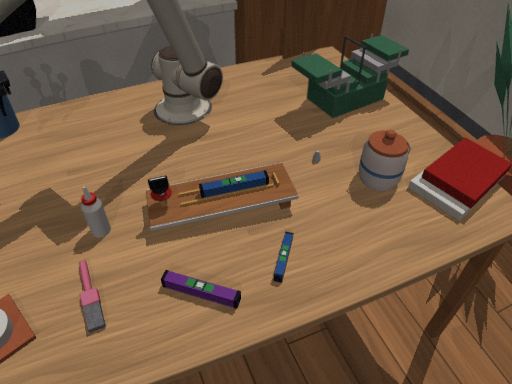

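View pics/top0.png

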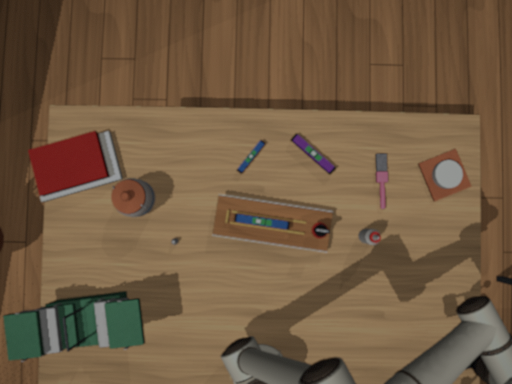

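The scene and top pictures show the shelf with the blue level near top pixel (263,221), the winged knob at (321,231), the bottle at (370,237), and the purple and small blue look-alikes in front.

Run:
```python
from h import *
i=cv2.imread("pics/top0.png");m=camera_model("top")
hsv=cv2.cvtColor(i,cv2.COLOR_BGR2HSV)
b=((cv2.inRange(hsv,(100,120,40),(118,255,255))))
b[:,:200]=0;b[:205]=0;b[240:]=0;b[:,340:]=0
ys,xs=np.nonzero(b);P=np.array([onz(m,(x,y),.091)[:2] for x,y in zip(xs,ys)])
print(len(xs),xs.min(),xs.max(),ys.min(),ys.max())
r=cv2.minAreaRect(P.astype(np.float32)*1000);print(r)
k=cv2.inRange(hsv,(0,0,0),(180,255,45));k[:,:308]=0;k[:,335:]=0;k[:220]=0;k[245:]=0
n,l,s,c=cv2.connectedComponentsWithStats(k)
for j in range(1,n): print(s[j],c[j],onz(m,c[j],.145))
crop=i[185:260,205:390]
cv2.imwrite("pics/top0c.png",cv2.resize(crop,None,fx=4,fy=4,interpolation=cv2.INTER_CUBIC))
```

```text
210 236 288 215 227
((537.0072631835938, 5.3720245361328125), (178.07069396972656, 22.438846588134766), 82.59921264648438)
[315 225  12   5  31] [320.93548387 226.64516129] [ 0.52341511 -0.18763392  0.145     ]
[315 231  11   5  29] [319.89655172 233.48275862] [ 0.50102859 -0.18454662  0.145     ]
```

View pics/top0c.png

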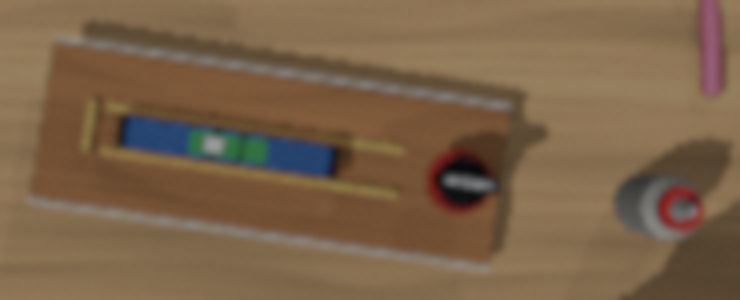

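```bash
python3 -m inch '[{"hand":0,"slide":[6,3,0],"yaw":0.17},{"hand":0,"slide":[11,7,0],"yaw":0.34},{"hand":0,"slide":[15,12,0],"yaw":0.5},{"hand":0,"slide":[19,17,0],"yaw":0.66},{"hand":0,"slide":[22,22,0],"yaw":0.82},{"hand":0,"slide":[25,27,0],"yaw":0.98},{"hand":0,"slide":[28,32,0],"yaw":1.1},{"hand":0,"slide":[31,37,0],"yaw":1.18},{"hand":0,"slide":[33.5,42,0],"yaw":1.18},{"hand":0,"slide":[35,47,0],"yaw":1.18}]'
python3 -m inch '[{"hand":0,"slide":[1,4,0],"yaw":0},{"hand":0,"slide":[1.8,7,0],"yaw":0},{"hand":0,"slide":[1.8,7,0],"yaw":0},{"hand":0,"slide":[1.8,7,0],"yaw":0}]'
python3 - <<'E'
from h import *
s=sense();i=capture("wrist");cv2.imwrite("pics/w1.png",i)
import pickle;pickle.dump(s,open("w1.pkl","wb"));print(s["time_s"],s["tcp_pos"],s["ee_rot"],s["joints"])
E
```

```text
time_s: 1.35
tcp_pos: [0.5125, -0.1318, 0.2918]
ee_rot: [[-0.128, -0.992, -0.001], [-0.992, 0.128, 0.0], [0.0, 0.001, -1.0]]
wrist_force: [0.4, 0.6, -0.0]
gripper_width: 0.995
time_s: 1.85
tcp_pos: [0.5295, -0.064, 0.2919]
ee_rot: [[-0.129, -0.992, -0.001], [-0.992, 0.129, -0.0], [0.0, 0.001, -1.0]]
wrist_force: [-0.2, -0.3, 0.2]
gripper_width: 0.995
1.85 [ 0.52945979 -0.0639592   0.29192117] [[-1.28597383e-01 -9.91696440e-01 -9.40636928e-04]
 [-9.91696848e-01  1.28597583e-01 -1.55467306e-04]
 [ 2.75140009e-04  9.12833988e-04 -9.99999546e-01]] [ 1.05473838e+01  1.31503815e+01 -1.24114132e+01 -1.22788253e-03
 -6.44928198e+01 -1.79354100e+01]
```

View pics/w1.png

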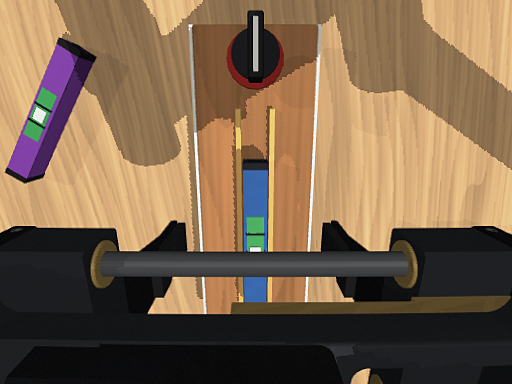

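The wrist picture shows the level's nose at about (255,163), the knob's white stripe at (255.5, 15–72) running vertically (so the wing lines up with the jaws), and the rails at columns 239 and 271.

Run:
```python
from h import *
import pickle
s=pickle.load(open("w1.pkl","rb"));i=cv2.imread("pics/w1.png");m=camera_model("wrist")
hsv=cv2.cvtColor(i,cv2.COLOR_BGR2HSV)
print("col255 rows150-175",[tuple(int(v) for v in i[r,256]) for r in range(154,174)])
b=cv2.inRange(hsv,(100,120,40),(118,255,255))
for r in (175,190,205,275,290): x=np.nonzero(b[r,200:310])[0]+200; print(r,x.min(),x.max(),[onz(m,(c,r),.088,s).round(4) for c in (x.min()-.5,x.max()+.5)])
w=cv2.inRange(i,(130,130,130),(255,255,255));w[90:]=0;w[:,:225]=0;w[:,285:]=0
ys,xs=np.nonzero(w);print("stripe",xs.min(),xs.max(),ys.min(),ys.max(),onz(m,(xs.mean(),ys.min()),.146,s),onz(m,(xs.mean(),ys.max()),.146,s))
rd=cv2.inRange(hsv,(0,180,60),(5,255,255))|cv2.inRange(hsv,(175,180,60),(180,255,255));rd[110:]=0
ys,xs=np.nonzero(rd);print("red",xs.min(),xs.max(),ys.min(),ys.max(),onz(m,(xs.min(),60),.094,s),onz(m,(xs.max(),60),.094,s),onz(m,(255,ys.max()),.094,s))
for r in (160,163,168):print(r,onz(m,(255.5,r),.088,s),onz(m,(255.5,r),.054,s))
# green window (vial) rows
g=cv2.inRange(hsv,(50,100,60),(85,255,255))[:,240:270].any(1);print("green",np.nonzero(g)[0])
# two-view wing top: top camera
t=camera_model("top")
for uv in ((315.75,230),(328.75,231.75)): print("top",onz(t,uv,.146))
```

```text
col255 rows150-175 [(51, 78, 116), (50, 78, 116), (52, 81, 118), (52, 82, 122), (49, 71, 101), (37, 39, 46), (25, 15, 6), (18, 10, 6), (30, 24, 20), (42, 36, 34), (41, 38, 40), (41, 38, 40), (40, 37, 39), (41, 38, 40), (35, 34, 39), (49, 41, 39), (141, 86, 51), (180, 107, 59), (173, 103, 59), (172, 102, 58)]
175 243 267 [array([ 0.54  , -0.0779,  0.088 ]), array([ 0.5127, -0.0744,  0.088 ])]
190 243 267 [array([ 0.5423, -0.061 ,  0.088 ]), array([ 0.5147, -0.0574,  0.088 ])]
205 243 266 [array([ 0.5448, -0.0436,  0.088 ]), array([ 0.5178, -0.04  ,  0.088 ])]Traceback (most recent call last):
  File "<stdin>", line 7, in <module>
    return umr_minimum(a, axis, None, out, keepdims, initial, where)
ValueError: zero-size array to reduction operation minimum which has no identity
```

Run:
```python
from h import *
import pickle
s=pickle.load(open("w1.pkl","rb"));i=cv2.imread("pics/w1.png");m=camera_model("wrist")
hsv=cv2.cvtColor(i,cv2.COLOR_BGR2HSV)
w=cv2.inRange(i,(130,130,130),(255,255,255));w[90:]=0;w[:,:225]=0;w[:,285:]=0
ys,xs=np.nonzero(w);print("stripe",xs.min(),xs.max(),ys.min(),ys.max(),onz(m,(xs.mean(),ys.min()),.146,s),onz(m,(xs.mean(),ys.max()),.146,s))
rd=cv2.inRange(hsv,(0,180,60),(5,255,255))|cv2.inRange(hsv,(175,180,60),(180,255,255));rd[110:]=0
ys,xs=np.nonzero(rd);print("red",xs.min(),xs.max(),ys.min(),ys.max(),onz(m,(xs.min(),60),.094,s),onz(m,(xs.max(),60),.094,s),onz(m,(255,ys.max()),.094,s))
for r in (159,161.5,163,168):print(r,onz(m,(255.5,r),.088,s),onz(m,(255.5,r),.054,s))
t=camera_model("top")
for uv in ((315.75,230),(328.75,231.75)): print("top",onz(t,uv,.146))
```

```text
stripe 253 257 16 70 [ 0.50919857 -0.21226781  0.146     ] [ 0.51414093 -0.17387743  0.146     ]
red 227 283 33 88 [ 0.53859507 -0.19391638  0.094     ] [ 0.48472731 -0.18693509  0.094     ] [ 0.51494615 -0.16494332  0.094     ]
159 [ 0.52353801 -0.09361261  0.088     ] [ 0.52392388 -0.08837415  0.054     ]
161.5 [ 0.52388443 -0.09090898  0.088     ] [ 0.52431006 -0.08536016  0.054     ]
163 [ 0.52409308 -0.08928051  0.088     ] [ 0.52454267 -0.08354475  0.054     ]
168 [ 0.524793   -0.08381775  0.088     ] [ 0.52532293 -0.07745489  0.054     ]
top [ 0.51214636 -0.17063612  0.146     ]
top [ 0.50727665 -0.21334903  0.146     ]
```

```bash
python3 -m inch '[{"hand":0,"slide":[0.4,4,-3],"yaw":0},{"hand":0,"slide":[0.7,6.8,-6],"yaw":0},{"hand":0,"slide":[0.7,6.8,-10],"yaw":0},{"hand":0,"slide":[0.7,6.8,-13],"yaw":0},{"hand":0,"slide":[0.7,6.8,-15],"yaw":0},{"hand":0,"slide":[0.7,6.8,-15.5],"yaw":0},{"hand":0,"slide":[0.7,6.8,-15.5],"yaw":0}]'
python3 -m inch '[{"hand":1,"slide":[0,0,0],"yaw":0},{"hand":1,"slide":[0,0,0],"yaw":0},{"hand":1,"slide":[0,0,0],"yaw":0},{"hand":1,"slide":[0,0,0],"yaw":0},{"hand":1,"slide":[0,0,0],"yaw":0}]'
python3 -c "
from h import *
cv2.imwrite('pics/s2.png',cv2.resize(capture('scene')[130:260,110:330],None,fx=3,fy=3));print(sense()['gripper_width'],sense()['wrist_force'])"
```

```text
time_s: 2.78
tcp_pos: [0.537, 0.0037, 0.1375]
ee_rot: [[-0.129, -0.992, 0.0], [-0.992, 0.129, -0.0], [0.0, -0.0, -1.0]]
wrist_force: [1.2, 0.4, 0.1]
gripper_width: 0.996
time_s: 3.4
tcp_pos: [0.5368, 0.0043, 0.1373]
ee_rot: [[-0.129, -0.992, 0.0], [-0.992, 0.129, -0.0], [-0.0, -0.0, -1.0]]
wrist_force: [0.5, -0.6, 0.1]
gripper_width: 0.512
0.47257881586869793 [ 0.3170194   1.03409777 -0.66610065]
```

View pics/s2.png

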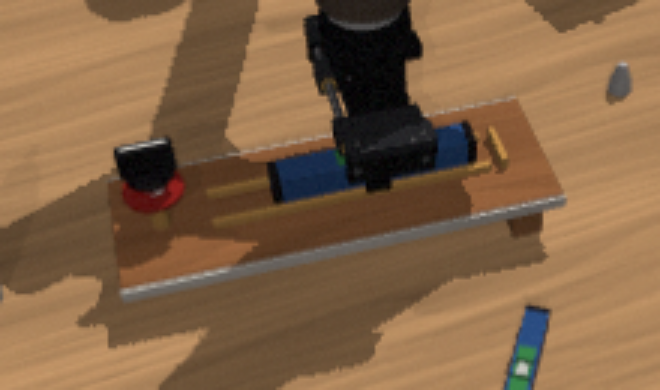

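The crop shows the hand straddling the level's middle, with the nose at (275,180) and the knob at (150,165). The fingers are still closing.

```bash
python3 -m inch '[{"hand":1,"slide":[0,0,0],"yaw":0},{"hand":1,"slide":[0,0,0],"yaw":0},{"hand":1,"slide":[0,0,0],"yaw":0},{"hand":1,"slide":[0,0,0],"yaw":0}]'
python3 -m inch '[{"hand":1,"slide":[-0.06,-0.5,-0.01],"yaw":0},{"hand":1,"slide":[-0.13,-1,-0.02],"yaw":0},{"hand":1,"slide":[-0.26,-2,-0.05],"yaw":0}]'
```

```text
time_s: 3.95
tcp_pos: [0.5367, 0.0043, 0.1372]
ee_rot: [[-0.129, -0.992, -0.0], [-0.992, 0.129, -0.0], [0.0, 0.0, -1.0]]
wrist_force: [-0.1, -0.2, -0.1]
gripper_width: 0.319
time_s: 4.32
tcp_pos: [0.5342, -0.016, 0.1367]
ee_rot: [[-0.128, -0.992, 0.0], [-0.992, 0.128, 0.0], [-0.0, -0.0, -1.0]]
wrist_force: [-0.7, 1.8, -0.7]
gripper_width: 0.321
```

Gripped (28 mm) and moving with low force.

```bash
python3 -m inch '[{"hand":1,"slide":[-0.13,-1,-0.03],"yaw":0},{"hand":1,"slide":[-0.26,-2,-0.05],"yaw":0},{"hand":1,"slide":[-0.39,-3,-0.08],"yaw":0},{"hand":1,"slide":[-0.52,-4,-0.1],"yaw":0},{"hand":1,"slide":[-0.65,-5,-0.13],"yaw":0},{"hand":1,"slide":[-0.78,-6,-0.15],"yaw":0},{"hand":1,"slide":[-0.88,-6.8,-0.17],"yaw":0},{"hand":1,"slide":[-0.88,-6.8,-0.17],"yaw":0}]'
python3 -c "
from h import *
import pickle
s=sense();pickle.dump(s,open('w3.pkl','wb'))
cv2.imwrite('pics/w3.png',capture('wrist'));i=capture('top');cv2.imwrite('pics/top3.png',i)"
```

```text
time_s: 5.32
tcp_pos: [0.5251, -0.0846, 0.135]
ee_rot: [[-0.129, -0.992, -0.001], [-0.992, 0.129, -0.001], [0.001, 0.001, -1.0]]
wrist_force: [0.1, -2.1, -0.3]
gripper_width: 0.319
```

View pics/w3.png

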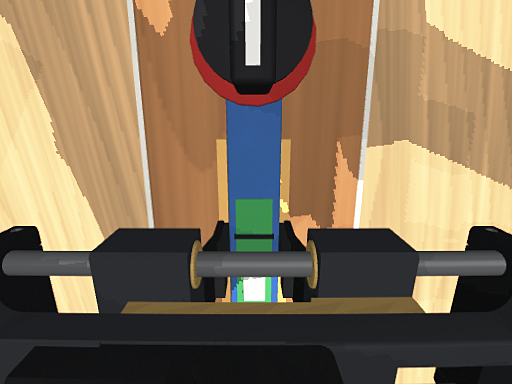

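The nose is under the red plate (edge at row 105). I'll inch on until the collar is felt.

```bash
for k in 1 2 3; do python3 -m inch '[{"hand":1,"slide":[-0.03,-0.2,0],"yaw":0},{"hand":1,"slide":[-0.03,-0.2,0],"yaw":0}]' | grep -v rot; done
```

```text
time_s: 5.68
tcp_pos: [0.5251, -0.0855, 0.135]
wrist_force: [-0.1, -0.2, -1.7]
gripper_width: 0.317
time_s: 5.92
tcp_pos: [0.5247, -0.0876, 0.135]
wrist_force: [0.2, 0.4, -1.0]
gripper_width: 0.32
time_s: 6.18
tcp_pos: [0.5247, -0.0889, 0.135]
wrist_force: [0.5, 5.1, -0.7]
gripper_width: 0.316
```

```bash
python3 -m inch '[{"hand":1,"slide":[-0.02,-0.15,0],"yaw":0},{"hand":1,"slide":[-0.02,-0.15,0],"yaw":0},{"hand":1,"slide":[-0.02,-0.15,0],"yaw":0}]' | grep -v rot
```

```text
time_s: 6.55
tcp_pos: [0.5247, -0.0892, 0.135]
wrist_force: [0.4, 12.0, -0.3]
gripper_width: 0.319
```

Contact with the collar is confirmed: 12 N with no further motion. Next I release, rise, go over the knob and come down on it.

```bash
python3 -m inch '[{"hand":0.4,"slide":[0.03,0.2,0],"yaw":0},{"hand":0.4,"slide":[0.03,0.2,0],"yaw":0},{"hand":0,"slide":[0.03,0.2,0],"yaw":0},{"hand":0,"slide":[0.03,0.2,3],"yaw":0},{"hand":0,"slide":[0.03,0.2,7],"yaw":0},{"hand":0,"slide":[0.03,0.2,11],"yaw":0},{"hand":0,"slide":[0.03,0.2,11],"yaw":0}]'
python3 -c "
from h import *
import pickle
s=sense();i=capture('wrist');m=camera_model('wrist')
t=capture('top')[185:260,205:390]; cv2.imwrite('pics/c4.png',np.vstack([cv2.resize(i,(512,384)),cv2.resize(t,(512,208),interpolation=cv2.INTER_CUBIC)]))
w=cv2.inRange(i,(130,130,130),(255,255,255));w[:,:235]=0;w[:,277:]=0;w[130:]=0
ys,xs=np.nonzero(w);print(s['tcp_pos'],xs.min(),xs.max(),ys.min(),ys.max(),onz(m,(xs.mean(),ys.min()),.144,s),onz(m,(xs.mean(),ys.max()),.144,s))
"
```

```text
time_s: 7.42
tcp_pos: [0.5262, -0.0895, 0.2487]
ee_rot: [[-0.129, -0.992, 0.008], [-0.992, 0.129, 0.0], [-0.001, -0.008, -1.0]]
wrist_force: [0.5, -0.5, -0.4]
gripper_width: 0.974
[ 0.5261632  -0.08952812  0.24871429] 255 260 37 101 [ 0.50870093 -0.21288587  0.144     ] [ 0.51365239 -0.17370908  0.144     ]
```

View pics/c4.png

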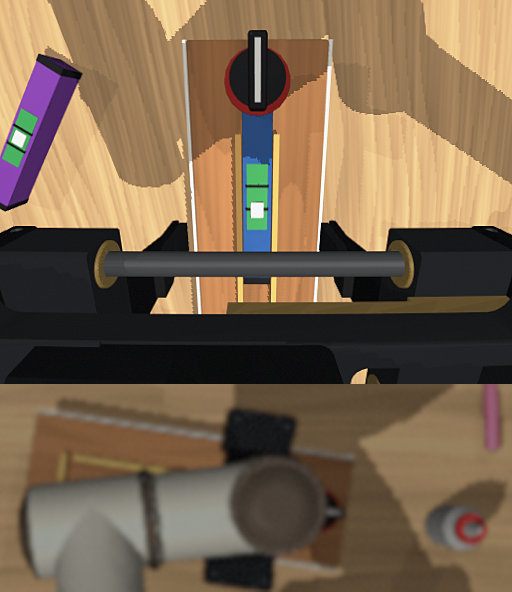

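The level is home. The bubble is at row 211 against lines at 186 and 209, about 13 mm off, so about 1.08 rad of turn is needed.

```bash
python3 -m inch '[{"hand":0,"slide":[-0.7,-5.2,0],"yaw":0},{"hand":0,"slide":[-1.4,-10.4,0],"yaw":0},{"hand":0,"slide":[-1.4,-10.4,0],"yaw":0},{"hand":0,"slide":[-1.4,-10.4,0],"yaw":0}]'
python3 -m inch '[{"hand":0,"slide":[0,0,-2],"yaw":0},{"hand":0,"slide":[0,0,-4],"yaw":0},{"hand":0,"slide":[0,0,-5.5],"yaw":0},{"hand":0,"slide":[0,0,-5.5],"yaw":0},{"hand":0,"slide":[0,0,-5.5],"yaw":0}]'
```

```text
time_s: 8.02
tcp_pos: [0.5099, -0.1933, 0.2437]
ee_rot: [[-0.13, -0.992, -0.003], [-0.992, 0.13, 0.001], [-0.0, 0.003, -1.0]]
wrist_force: [-0.2, 0.4, -0.2]
gripper_width: 0.996
time_s: 8.65
tcp_pos: [0.5111, -0.193, 0.1906]
ee_rot: [[-0.128, -0.992, 0.001], [-0.992, 0.128, -0.0], [0.0, -0.001, -1.0]]
wrist_force: [0.4, 0.2, -0.5]
gripper_width: 1.0
```

```bash
python3 -m inch '[{"hand":1,"slide":[0,0,-0.3],"yaw":0},{"hand":1,"slide":[0,0,-0.3],"yaw":0},{"hand":1,"slide":[0,0,-0.3],"yaw":0},{"hand":1,"slide":[0,0,-0.3],"yaw":0},{"hand":1,"slide":[0,0,-0.3],"yaw":0},{"hand":1,"slide":[0,0,-0.3],"yaw":0},{"hand":1,"slide":[0,0,-0.3],"yaw":0},{"hand":1,"slide":[0,0,-0.3],"yaw":0},{"hand":1,"slide":[0,0,-0.3],"yaw":0},{"hand":1,"slide":[0,0,-0.3],"yaw":0}]'
python3 -m inch '[{"hand":1,"slide":[0,0,0],"yaw":0},{"hand":1,"slide":[0,0,0],"yaw":0},{"hand":1,"slide":[0,0,0],"yaw":0}]'
python3 -c "
from h import *
i=capture('wrist');s=capture('scene')[130:260,110:330]
cv2.imwrite('pics/c5.png',np.vstack([i,cv2.resize(s,(512,200))]))"
```

```text
time_s: 9.9
tcp_pos: [0.511, -0.1932, 0.1871]
ee_rot: [[-0.128, -0.992, 0.001], [-0.992, 0.128, -0.0], [0.0, -0.001, -1.0]]
wrist_force: [2.5, -1.4, -1.0]
gripper_width: 0.147
time_s: 10.28
tcp_pos: [0.5109, -0.1932, 0.1871]
ee_rot: [[-0.129, -0.992, 0.001], [-0.992, 0.129, -0.0], [0.0, -0.001, -1.0]]
wrist_force: [2.7, -1.3, -1.9]
gripper_width: 0.148
```

View pics/c5.png

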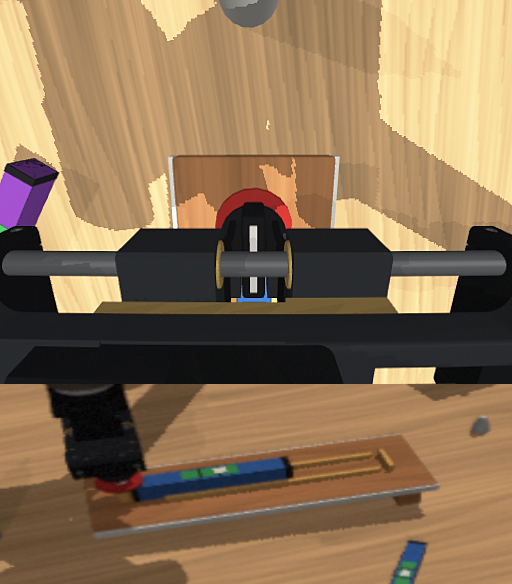

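The wing is pinched (opening 0.148 × 87 ≈ 13 mm). In the scene crop the level lies under the plate, with its vial and bubble visible at (218,470). Now I press down.

```bash
python3 -m inch '[{"hand":1,"slide":[0,0,-0.2],"yaw":0},{"hand":1,"slide":[0,0,-0.4],"yaw":0},{"hand":1,"slide":[0,0,-0.5],"yaw":0},{"hand":1,"slide":[0,0,-0.5],"yaw":0}]' | grep -v rot
python3 -m inch '[{"hand":1,"slide":[0,0,-0.2],"yaw":0},{"hand":1,"slide":[0,0,-0.4],"yaw":0},{"hand":1,"slide":[0,0,-0.6],"yaw":0},{"hand":1,"slide":[0,0,-0.7],"yaw":0},{"hand":1,"slide":[0,0,-0.7],"yaw":0},{"hand":1,"slide":[0,0,-0.7],"yaw":0},{"hand":1,"slide":[0,0,-0.7],"yaw":0}]' | grep -v rot
```

```text
time_s: 10.88
tcp_pos: [0.5109, -0.1932, 0.1823]
wrist_force: [3.0, 0.4, 1.6]
gripper_width: 0.148
time_s: 11.75
tcp_pos: [0.511, -0.1931, 0.1763]
wrist_force: [1.8, 3.2, 9.0]
gripper_width: 0.143
```

Pressed 11 mm with about 10 N, matching the expected springs. Now I turn clockwise, rising 8 mm per rad.

```bash
python3 -m inch '[{"hand":1,"slide":[0,0.03,0.08],"yaw":-0.1},{"hand":1,"slide":[0.01,0.07,0.16],"yaw":-0.2},{"hand":1,"slide":[0.01,0.1,0.24],"yaw":-0.3},{"hand":1,"slide":[0.02,0.13,0.32],"yaw":-0.4},{"hand":1,"slide":[0.02,0.17,0.4],"yaw":-0.5},{"hand":1,"slide":[0.02,0.17,0.4],"yaw":-0.5},{"hand":1,"slide":[0.02,0.17,0.4],"yaw":-0.5}]'
python3 -m inch '[{"hand":1,"slide":[0,0.03,0.08],"yaw":-0.1},{"hand":1,"slide":[0.01,0.07,0.16],"yaw":-0.2},{"hand":1,"slide":[0.01,0.1,0.24],"yaw":-0.3},{"hand":1,"slide":[0.02,0.13,0.32],"yaw":-0.4},{"hand":1,"slide":[0.02,0.13,0.32],"yaw":-0.4},{"hand":1,"slide":[0.02,0.13,0.32],"yaw":-0.4},{"hand":1,"slide":[0.02,0.13,0.32],"yaw":-0.4},{"hand":1,"slide":[0.02,0.13,0.32],"yaw":-0.4},{"hand":1,"slide":[0.02,0.13,0.32],"yaw":-0.4},{"hand":1,"slide":[0.02,0.13,0.32],"yaw":-0.4}]'
python3 -c "
from h import *
print(sense()['joints'])
s=capture('scene');cv2.imwrite('pics/s6full.png',s);cv2.imwrite('pics/s6.png',cv2.resize(s[160:215,150:280],None,fx=6,fy=6,interpolation=cv2.INTER_CUBIC))"
```

```text
time_s: 12.62
tcp_pos: [0.5105, -0.1915, 0.1801]
ee_rot: [[-0.588, -0.809, -0.001], [-0.809, 0.588, -0.001], [0.001, 0.0, -1.0]]
wrist_force: [0.8, 1.7, 8.9]
gripper_width: 0.144
time_s: 13.88
tcp_pos: [0.5103, -0.1899, 0.1831]
ee_rot: [[-0.856, -0.516, -0.002], [-0.516, 0.856, -0.0], [0.002, 0.001, -1.0]]
wrist_force: [0.5, 3.1, 8.3]
gripper_width: 0.148
[-3.34434800e+00  2.04151854e+01 -1.94165579e+01  1.06586063e-02
 -5.02814459e+01 -5.55768232e+01]
```

View pics/s6.png

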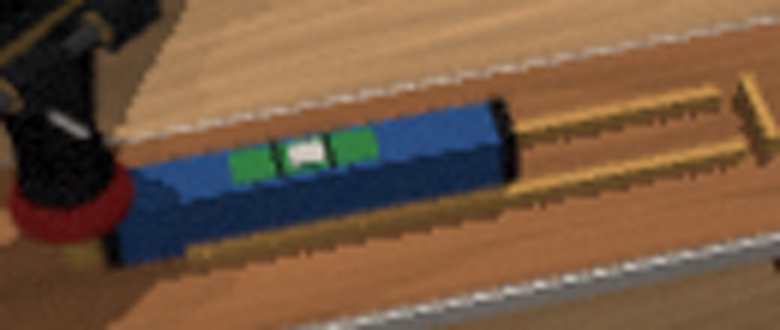

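Bubble (290–326) sits between the lines (280, 332). I'll let it settle and measure it from a profile along the vial.

```bash
python3 -m inch '[{"hand":1,"slide":[0,0,0],"yaw":0},{"hand":1,"slide":[0,0,0],"yaw":0},{"hand":1,"slide":[0,0,0],"yaw":0},{"hand":1,"slide":[0,0,0],"yaw":0},{"hand":1,"slide":[0,0,0],"yaw":0},{"hand":1,"slide":[0,0,0],"yaw":0},{"hand":1,"slide":[0,0,0],"yaw":0},{"hand":1,"slide":[0,0,0],"yaw":0}]'|grep -v rot
python3 -c "
from h import *
s=np.mean([capture('scene').astype(float) for _ in range(3)],0);cv2.imwrite('pics/s7.png',cv2.resize(s[175:200,185:215].astype(np.uint8),None,fx=20,fy=20,interpolation=cv2.INTER_CUBIC))
u=np.arange(189,213,.5);v=187.5-(u-189)*(187.3-184.2)/24
r=cv2.remap(s.astype(np.float32),u[None].astype(np.float32),v[None].astype(np.float32),1)[0]
print([(float(a),int(c[2]),int(c[1])) for a,c in zip(u,r)])"
```

```text
time_s: 14.92
tcp_pos: [0.5103, -0.1899, 0.1831]
wrist_force: [-0.3, 2.5, 8.7]
gripper_width: 0.146
[(189.0, 50, 125), (189.5, 50, 125), (190.0, 50, 126), (190.5, 50, 126), (191.0, 50, 127), (191.5, 51, 126), (192.0, 51, 126), (192.5, 51, 126), (193.0, 50, 126), (193.5, 50, 126), (194.0, 50, 125), (194.5, 48, 120), (195.0, 44, 111), (195.5, 34, 79), (196.0, 26, 52), (196.5, 37, 86), (197.0, 47, 119), (197.5, 86, 134), (198.0, 127, 151), (198.5, 153, 163), (199.0, 179, 176), (199.5, 176, 174), (200.0, 177, 173), (200.5, 187, 181), (201.0, 187, 182), (201.5, 187, 184), (202.0, 188, 185), (202.5, 185, 182), (203.0, 182, 180), (203.5, 124, 134), (204.0, 63, 87), (204.5, 48, 78), (205.0, 34, 70), (205.5, 42, 97), (206.0, 51, 124), (206.5, 50, 124), (207.0, 50, 124), (207.5, 49, 125), (208.0, 49, 126), (208.5, 50, 126), (209.0, 50, 126), (209.5, 50, 125), (210.0, 50, 125), (210.5, 49, 124), (211.0, 48, 123), (211.5, 49, 124), (212.0, 50, 124), (212.5, 46, 100)]
```

View pics/s7.png

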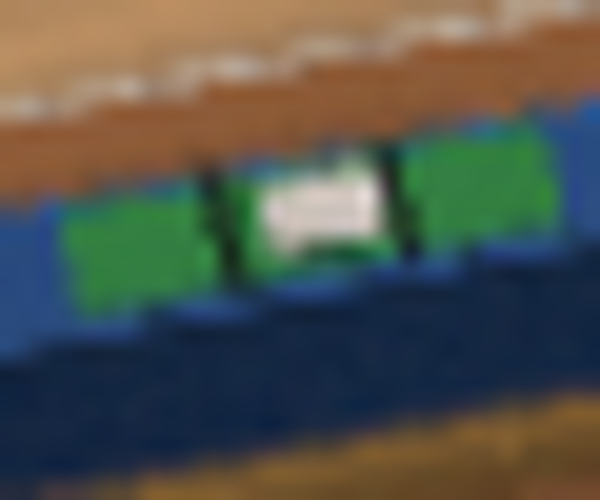

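The bubble is +0.6 to +1.9 mm off, away from the knob. I'll turn 0.1 rad further.

```bash
python3 -m inch '[{"hand":1,"slide":[0,0.02,0.04],"yaw":-0.05},{"hand":1,"slide":[0,0.03,0.06],"yaw":-0.1},{"hand":1,"slide":[0,0.03,0.06],"yaw":-0.1},{"hand":1,"slide":[0,0.03,0.06],"yaw":-0.1},{"hand":1,"slide":[0,0.03,0.06],"yaw":-0.1},{"hand":1,"slide":[0,0.03,0.06],"yaw":-0.1},{"hand":1,"slide":[0,0.03,0.06],"yaw":-0.1},{"hand":1,"slide":[0,0.03,0.06],"yaw":-0.1},{"hand":1,"slide":[0,0.03,0.06],"yaw":-0.1},{"hand":1,"slide":[0,0.03,0.06],"yaw":-0.1}]'
python3 -m inch '[{"hand":1,"slide":[0,0,0],"yaw":0},{"hand":1,"slide":[0,0,0],"yaw":0},{"hand":1,"slide":[0,0,0],"yaw":0}]'
python3 -c "
from h import *
a=cv2.imread('pics/scene0.png');s=capture('scene');cv2.imwrite('pics/s8.png',np.vstack([cv2.resize(s[170:205,180:220],(640,360),interpolation=cv2.INTER_CUBIC)[:,:512],s[90:330,:]]))
d=cv2.absdiff(a,s).max(2)
for n,(x0,x1,y0,y1) in dict(jar=(355,412,128,195),bottle=(78,112,185,240),tip=(310,324,148,166),brush=(74,108,258,334)).items(): print(n,(d[y0:y1,x0:x1]>40).mean())"
```

```text
time_s: 16.32
tcp_pos: [0.5103, -0.1895, 0.1837]
ee_rot: [[-0.904, -0.429, -0.002], [-0.429, 0.904, 0.0], [0.002, 0.001, -1.0]]
wrist_force: [0.8, 2.5, 8.9]
gripper_width: 0.145
time_s: 16.7
tcp_pos: [0.5103, -0.1895, 0.1837]
ee_rot: [[-0.904, -0.429, -0.002], [-0.429, 0.904, 0.0], [0.002, 0.001, -1.0]]
wrist_force: [-0.2, 3.0, 9.5]
gripper_width: 0.146
jar 0.0
bottle 0.23155080213903742
tip 0.0
brush 0.3061145510835913
```

View pics/s8.png

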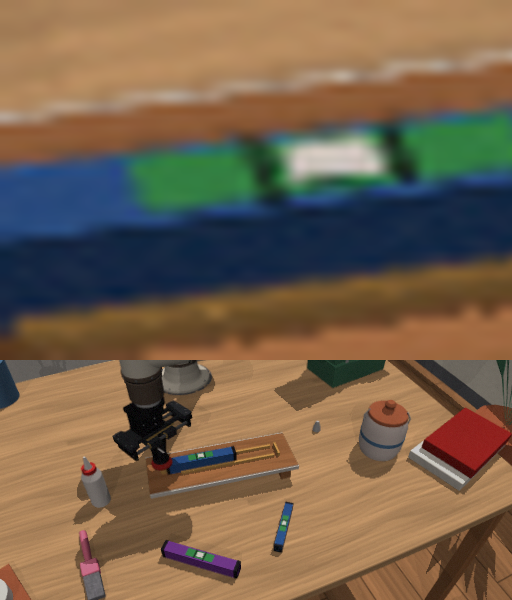

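The bubble centre is at 335 against a line midpoint of 330, about 0.8 mm off. The bystanders are at the same pixels as at the start. Handing in.

```bash
python3 -c "
from station import finish_job,sense
print(sense()['wrist_force'],finish_job())"
```

```text
the job is handed in; nothing more can be done
[0.6784     3.63033963 9.47394946] None
```

I handed the job in at about 17 s, with the bubble centred and the hand still gripping and pressing the knob. No verdict was reported.

- **Level:** I slid it about 93 mm along the channel until the collar was felt, at 12 N with no further motion. It was never lifted.
- **Knob:** I pinched the wing and pressed it about 11 mm down. Wrist force was about 9–10 N, which I take from the spring figures to be 4–5 N of plate force on the level. I then turned it about 1.0 rad clockwise while rising with it.
- **Bubble:** It started about 13 mm off and ended about 0.8 mm off centre in the last picture. An earlier check, before the final 0.1 rad, gave 0.6 mm by pixel profile and 1.9 mm by eye. Both are within the 3.5 mm limit.
- **Bystanders:** The jar and star tip showed no pixel change. An automatic image comparison flagged the bottle (23 % of pixels) and the brush (31 %). In the picture both stand at their original pixel positions, so I put this down to changed shadows.

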